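Stow praline cartons in the sloped lane rack

TASK

Put the mint-green and the yellow praline carton from the table away in the sloped rack, each flat in the lane whose colour tag matches it, slid down under the spring keeper until it rests against that lane's end stop. The stops are set at different depths, so feel for them and push gently rather than ramming them. Leave everything else where it is, and let go of the rack and cartons when done.

Things in the scene. Friction and masses are not known exactly. Their poses are not given: they have to be found in the camera images.
- rack: White sloped rack, fixed, 370 mm long, 190 mm wide, three lanes side by side. Origin on the table under the tray's middle; z up; x level, pointing down the lanes from the high loading end (nearest the robot) to the low end with the stops. The tray floor passes 85 mm above the origin and falls 14 degrees (0.244 rad) towards +x. Lane centres at y = +60, 0, -60 mm.
- end_rail: Rail across the rack's low end; carries an upright end stop per lane. Its frame is the slope frame: origin on the tray floor at the middle of the rack; x down the slope, y across, z square to the floor. Floor from x = -190 to +190 mm. Lanes 56 mm wide between dividers 4 mm thick, 30 mm high, that begin at x = -40 mm and run to the low end. Rail and stops must not take over 30 N.
- apron (a point): Middle of the loading apron: the open top part of the tray, slope x = -190 to -40 mm, with no side walls or dividers. A carton laid here on a lane's centre line, parallel to the slope, can be pushed down into the lane. It does not slide on its own (sliding friction about 1 N). Site axes as the slope frame.
- keeper_bar (a point): Top of a steel cross bar over all lanes, slope x = 75 to 95 mm, underside 47 mm and top 57 mm above the floor. Below it in each lane hangs a springy steel leaf (keeper) slanting downhill, tip at slope x = 119 mm, 31 mm above the floor. A carton pushed under it lifts it; that costs about 2 N more, with short jerks up to 8 N when pushed fast, well before the stop.
- stop_zone (a point): Middle of the zone of the end stops (slope x = 150 mm, on the floor). Each lane's stop is an upright steel plate with a black rubber buffer on its uphill face; the buffer's face stands anywhere from slope x = 130 to 170 mm, each lane set differently, and the setting is not measured. The buffer gives 2.5 N per mm for 5 mm, then the push force rises steeply; the plates do not move.
- tag_mint: Mint-green colour tag, 24 x 38 x 3 mm, on top of the cross bar over the lane for the mint carton; origin on that lane's centre line, at slope x = 85 mm, 57 mm above the floor; x and y as the rack's.
- tag_yellow: Yellow colour tag, the same, over the lane for the yellow carton.
- carton_mint_c (a point): Centre of the mint-green praline carton (closed stiff box 150 x 46 x 34 mm, x along its length, z up, 0.13 to 0.25 kg), lying flat on the table. This point is half-way up, 17 mm above its underside.
- carton_yellow_c (a point): Centre of the yellow praline carton, the same size; 17 mm above its underside.
- carton_brown_c (a point): Centre of a dark brown carton of the same size, already stowed in the lane at rack y = -60 mm (brown tag); to be left alone.
- bar_stack: Stack of wrapped chocolate bars, 160 x 80 x 33 mm, loose, bystander; origin under its centre.
- tumbler: Clear glass tumbler, 72 mm wide, 130 mm high, loose, bystander; origin under its centre.
- gift_box: Coral-red upright gift box 75 x 55 x 110 mm, loose, bystander; origin under its centre.
There are look-alikes about, which are no part of the job. What is shaped like the part that bears carton_mint_c but blue or red is not meant.

How it is judged (in metres and radians):
At the end, for the whole second after the job is handed in: The mint and the yellow carton each lie at rest on the rack floor, flat and straight (within about 7 degrees) in the lane under the tag of their own colour (centre within 15 mm of the lane's centre line), under the keeper and touching that lane's end stop (contact force above 0.05 N), let go (contact force between each of carton_mint, carton_yellow and end_rail above 0.05 N and y of carton_mint_c in the frame of tag_mint between -0.015 and 0.015 m and y of carton_yellow_c in the frame of tag_yellow between -0.015 and 0.015 m and angle between the x axis of each of carton_mint_c, carton_yellow_c and the x axis of end_rail, either way round below 0.12 rad and angle between the z axis of each of carton_mint_c, carton_yellow_c and the z axis of end_rail, either way round below 0.12 rad and z of each of carton_mint_c, carton_yellow_c in the frame of end_rail below 0.024 m and x of each of carton_mint_c, carton_yellow_c in the frame of end_rail below 0.1 m and linear speed of each of carton_mint, carton_yellow below 0.01 m/s).
It fails at once if An end stop or its rail takes more than 30 N (rammed, not pushed gently) (contact force between end_rail and anything else above 30 N).
It fails at once if A carton is tipped over (more than about 45 degrees) (angle between any of carton_mint_c, carton_yellow_c's own z axis and vertical above 0.8 rad).
It fails at once if The stowed brown carton is shifted by more than 12 mm (distance of carton_brown_c from where it was at the start of the episode above 0.012 m).
It fails at once if A bystander on the table is shifted by more than 25 mm (distance of any of bar_stack, tumbler, gift_box from where it was at the start of the episode above 0.025 m).
It also fails if it takes over 72 s, if anything falls off the work surface, if the arm or the gripper's body presses on something with over 40 N, if the wrist force passes 120 N, or if a joint passes its speed limit or range.

ROBOT

A 6-joint arm with a two-finger parallel gripper is mounted at the origin on the work surface. World frame = base frame: x ahead of the robot, y to its left, z up, the work surface at z = 0. Lengths are in mm, angles in rad, forces in N, time in s.
With the tool pointing down it reaches from about 425 to 950 mm from the base axis. Payload 14.7 kg.
Tool frame: the origin (TCP) lies at the very end of the fingers, on their centre line; the grasp point (between the pads) lies 19 mm behind it; x points along the fingers, y is the direction in which the jaws open and shut, and the axes are right-handed (so a half turn about x gives the same grasp; the last joint's range is limited). The gripper opens to 85 mm and grips with 20 to 120 N. Pads are 22 mm wide; open, the fingers measure 114 mm over their backs; the gripper's body (76 mm by 85 mm) begins 54 mm behind the grasp point. The pads swing forward as they close: fully open they stand 13 mm farther back than shut.
Start: joints at [1.285, 0.48, 1.596, -0, 1.065, -0.047], TCP at [153.725, 631.554, 231.297] pointing down, gripper open.
Joint ranges: [-2.75, 2.75], [-0.82, 2.05], [0.23, 2.67], [-1.56, 4.7], [0.09, 2.69], [-2.92, 2.92]. Speed limits (rad/s): [1.89, 1.89, 2.39, 3.01, 3.01, 3.01].

INTERFACE

Orientations are given as a unit quaternion [w, x, y, z].
In Python, from cell import telemetry, optics, env, spotter gives the robot as it stands.
- The arm moves only by the tool step_arm, never from a script. Its argument "moves" is a list of rows, each an object with "claw": the opening, from -1 (shut) to 1 (fully open), so that 0 is half open; "dp": the shift along the tool's x, y, z in mm, a list of three; "roll": the turn about the tool's x in degrees. In form: [{"claw": claw, "dp": [x, y, z], "roll": roll}, ...]. A call has 1 to 8 rows; each row shifts and turns the commanded pose from where the row before left it, along the tool's axes as they then stand; what a row does not reach is not made up. A row lasts 1/8 s, in which the tool goes at most 62.5 mm and 10.7 degrees, less where a joint would pass 70% of its speed; a pose out of reach is approached as far as the arm can. A call is refused whole if a number of a shift passes 62.5 or a number of a turn 10.7, either way. A call with a gripper value outside its range is refused whole. The fingers move at their own pace and stop on an object; "squeeze" is the grip in N (left out, the last holds). Time passes only in rows, so rows that do not move let the fingers close. It gives the time, the measured TCP pose, the force and the opening at its end, in the units of the state.
- telemetry.state(): the state, without advancing time (a new reading comes with each control period).
- optics.capture(name): name is "side" or "top" or "wrist"; returns (picture, depth): 480x640x3 uint8, blue, green, red; 480x640 float32, mm along the optical axis (not along the pixel's ray), 0 where there is no reading.
- optics.calibration(name): a dict with "camera_matrix" (3x3 intrinsics, pixels), "R" (3x3) and "t" (3): a world point X has camera coordinates R X + t. Camera axes: x right, y down, z forward; pixel columns grow to the right and rows downward; lengths in mm; the calibration is good to about 2 mm. A picture is of the moment at which its call begins: read the wrist's pose just before it. calibration takes no time and is no camera call; for the wrist camera it gives the pose at the moment of the call.
- env.close_job(): hands the job in, once; it reports no verdict.
Trained networks look in the newest picture that a camera, given by its name, has taken for a name from the list of things; names that differ only in an ending like _2 or _b are one class to them, and where a whole thing is asked for, a point or a joint stands for the part that bears it (a point fixed in the world has none). Each returns a list of dicts, best first, with "confidence" (0 to 1); they miss things now and then, are a little off and sometimes report something else, mostly with a low value. They report only what shows in the picture. A call takes as long as a camera call. They do not tell look-alikes from the thing itself.
- spotter.search_frame(camera, thing): "position" ([x, y, z] in mm, in world coordinates, good to about 4 mm: the middle of the surface that is visible of it).
- spotter.landmark_of(camera, thing): "position" ([x, y, z] in mm, in world coordinates, good to about 4 mm: a listed point, or the origin of a listed thing).
The state is a dict: "clock": time; "qpos": joint angles; "qvel": joint speeds; "tau": joint torques, N m; "tcp_pos": TCP position; "ee_rot": TCP orientation; "wrist_force": force on the tool from outside, world axes, zero at the start; "torque": the same for the moment, N m; "width": finger opening in mm.
Only numpy, scipy, OpenCV 4.12 (cv2) and the standard library are available. Lean on these libraries where they do the work, as an engineer would, in place of code of your own. Each camera call takes 0.05 s, during which the arm holds its last target. There are 200 camera calls.

## Working session

There is one attempt and no reset: what is moved stays moved. The work goes in short steps, Python scripts to look and compute and a tool call to move; the robot and the scene stay as the last step left them, time stands still between calls to the robot, and variables do not carry over. Pictures are saved under pics/ and viewed, about 8 in all and at most 12, crops included, and the job is handed in when it is done.

Besides the shell and the picture viewer there is one more tool, called after "Emit:" as name([rows], argument=value, ...), one row to a line, values as JSON. step_arm: Moves the arm, as the interface text tells. Its arguments: {"type":"object","properties":{"moves":{"type":"array"},"squeeze":{"type":"number"}},"required":["moves"]}

```bash
ls; mkdir -p pics
cat > h.py <<'E'
import numpy as np, cv2
from cell import telemetry, optics, env, spotter
def cap(n,save=None):
    K=optics.calibration(n); p,d=optics.capture(n)
    if save: cv2.imwrite('pics/'+save,p)
    return p,d,K
def w(K,d,u,v):
    z=float(np.median(d[v-1:v+2,u-1:u+2])); M=np.array(K['camera_matrix'])
    c=np.linalg.inv(M)@[u,v,1]*z
    return np.array(K['R']).T@(c-np.array(K['t']))
def cloud(K,d):
    M=np.array(K['camera_matrix']); v,u=np.mgrid[:480,:640]
    c=np.stack([(u-M[0,2])/M[0,0]*d,(v-M[1,2])/M[1,1]*d,d],-1)
    return (c-np.array(K['t']))@np.array(K['R'])
E
python3 - <<'E'
from h import *
s=telemetry.state();print({k:np.round(v,3).tolist() for k,v in s.items()})
p,d,K=cap('top','top.png'); np.savez('top.npz',p=p,d=d,**K)
for n in ['carton_mint_c','carton_yellow_c','tag_mint','tag_yellow','rack','end_rail','carton_brown_c','bar_stack','tumbler','gift_box','apron','keeper_bar']:
    for r in spotter.landmark_of('top',n)[:4]: print(n,np.round(r['position'],0),round(r['confidence'],2))
p,d,K=cap('side','side.png'); np.savez('side.npz',p=p,d=d,**K)
E
```

```text
pics
{'clock': 0.0, 'qpos': [1.285, 0.481, 1.597, 0.0, 1.065, -0.047], 'qvel': [0.001, -0.0, -0.0, -0.0, -0.001, 0.001], 'tau': [-0.007, -95.064, -43.018, -0.0, 0.012, -0.0], 'tcp_pos': [153.61, 631.174, 230.673], 'ee_rot': [0.702, 0.084, 0.702, -0.085], 'wrist_force': [0.579, 0.395, 0.401], 'torque': [-0.02, -0.004, -0.04], 'width': 85.003}
carton_mint_c [470. 308.  18.] 0.96
carton_mint_c [260. 481.  14.] 0.67
carton_mint_c [281. 281.  16.] 0.56
carton_yellow_c [ 492. -301.   19.] 0.71
tag_mint [694.   2. 118.] 0.66
tag_yellow [687.  65. 118.] 0.46
rack [590.   6.   2.] 0.75
carton_brown_c [689. -52.  77.] 0.68
tumbler [ 696. -237.   -1.] 0.59
gift_box [ 637. -363.    1.] 0.84
gift_box [ 492. -298.   19.] 0.63
```

View pics/top.png

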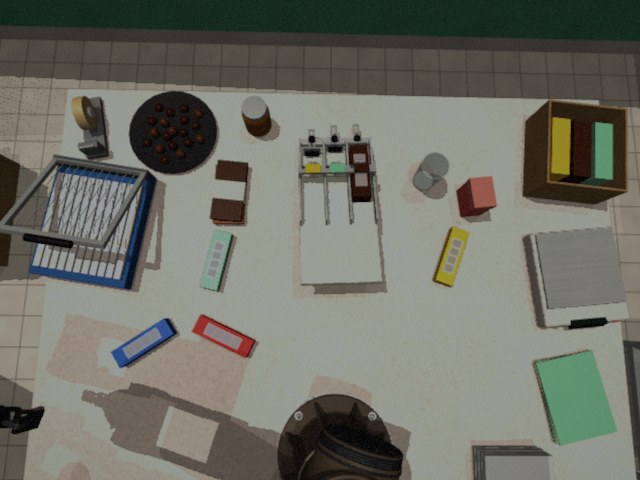

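View pics/side.png

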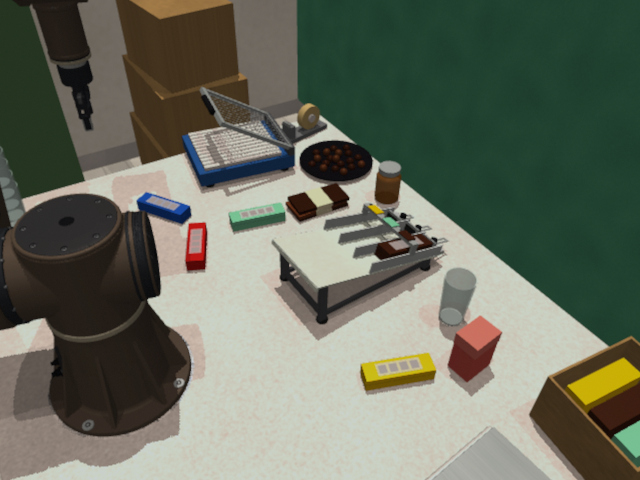

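Top view: the mint carton is at (215,260) and the yellow at (452,257). Look-alikes are blue (143,343), red (223,336), and the yellow, brown and mint cartons in the crate at (562–602,150). Rack tags: yellow at (313,168), mint at (337,168). I choose the two cartons lying free on the table. The side view confirms both are flat.

```bash
cat > m.py <<'E'
from h import *
z=np.load('top.npz'); p,d=z['p'],z['d']; K=z; X=cloud(K,d)
hsv=cv2.cvtColor(p,cv2.COLOR_BGR2HSV)
def fit(name,u0,v0,u1,v1,zlo,zhi):
    m=np.zeros((480,640),bool); m[v0:v1,u0:u1]=1
    m&=(X[...,2]>zlo)&(X[...,2]<zhi)&(d>0)
    P=X[m]; c,s,a=cv2.minAreaRect(P[:,:2].astype(np.float32))
    print(name,m.sum(),'rect',np.round(c,1),np.round(s,1),round(a,1),'z',np.round(np.percentile(P[:,2],[5,50,95]),1))
fit('mint',190,220,245,300,27,40)
fit('yellow',425,220,475,295,27,40)
# table level
print('table', np.median(X[380:400,440:500,2]), 'table2',np.median(X[300:320,400:430,2]))
# apron plane
m=np.zeros((480,640),bool); m[215:290,290:390]=1; m&=X[...,2]>75
P=X[m]; A=np.c_[P[:,:2],np.ones(len(P))]
co=np.linalg.lstsq(A,P[:,2],rcond=None)[0]; 
r=abs(P[:,2]-A@co)<4; P=P[r]; co=np.linalg.lstsq(A[r],P[:,2],rcond=None)[0]
print('plane',co,'slope',np.degrees(np.arctan(np.hypot(*co[:2]))),'yaw',np.degrees(np.arctan2(-co[1],-co[0])))
print('rect',cv2.minAreaRect(P[:,:2].astype(np.float32)))
# edges of apron
for ax in (0,1): print(np.percentile(P[:,ax],[0.5,99.5]))
for nm,lo,hi in (('Y',(20,120,100),(35,255,255)),('M',(60,50,80),(90,255,255))):
    q=cv2.inRange(hsv,lo,hi)>0; q[:155]=0;q[180:]=0;q[:,:295]=0;q[:,380:]=0
    print('tag',nm,q.sum(),np.round(np.median(X[q],0),1))
s=telemetry.state()
from scipy.spatial.transform import Rotation as R
print(np.round(R.from_quat(np.roll(s['ee_rot'],-1)).as_matrix(),3))
p2=cv2.resize(p[120:300,180:480],None,fx=2.6,fy=2.6,interpolation=cv2.INTER_CUBIC); cv2.imwrite('pics/crop.png',p2)
E
python3 m.py
```

```text
mint 1088 rect [490.6 304.4] [ 55.7 189.8] 74.3 z [30.4 34.5 38.1]
yellow 1049 rect [ 490.9 -298.8] [ 48.  152.2] 69.7 z [30.2 34.5 38.3]
table 0.4938834557569376 table2 0.5135666360663647
plane [-4.16019551e-01  4.96300211e-02  3.18555118e+02] slope 22.732195370323485 yaw -6.803081530666398
rect ((506.33001708984375, -0.7732009887695312), (206.2685089111328, 39.32151794433594), 71.79490661621094)
[461.60618738 549.22923784]
[-95.51222443  93.09160952]
tag Y 142 [688.   64.9 123.9]
tag M 152 [690.7   4.8 122.9]
[[ 0.     0.237  0.972]
 [ 0.     0.972 -0.237]
 [-1.     0.     0.   ]]
```

View pics/crop.png

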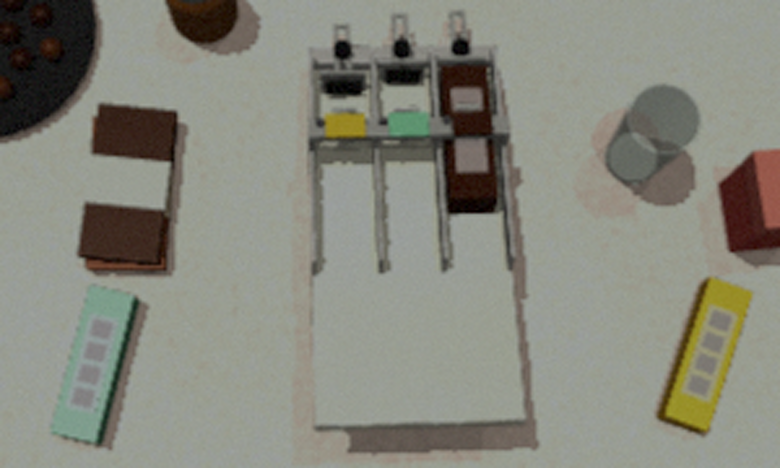

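```bash
cat > m2.py <<'E'
from h import *
z=np.load('top.npz'); p,d=z['p'],z['d']; X=cloud(z,d); hsv=cv2.cvtColor(p,cv2.COLOR_BGR2HSV)
for nm,lo,hi,b in (('Y',(20,120,60),(35,255,255),(425,220,475,295)),('M',(60,40,60),(95,255,255),(190,220,245,300))):
    q=cv2.inRange(hsv,lo,hi); n=np.zeros_like(q); n[b[1]:b[3],b[0]:b[2]]=q[b[1]:b[3],b[0]:b[2]]
    n=cv2.morphologyEx(n,cv2.MORPH_CLOSE,np.ones((9,9)))
    P=X[(n>0)&(X[...,2]>26)&(X[...,2]<42)]; c,s,a=cv2.minAreaRect(P[:,:2].astype(np.float32))
    e=np.linalg.svd(P[:,:2]-P[:,:2].mean(0),full_matrices=False)[2][0]
    print(nm,len(P),np.round(c,1),np.round(s,1),a,'mean',P.mean(0).round(1),'dir deg',np.degrees(np.arctan2(e[1],e[0])).round(1))
m=np.zeros((480,640),bool); m[228:278,308:374]=1
P=X[m]; A=np.c_[P[:,:2],np.ones(len(P))]; co=np.linalg.lstsq(A,P[:,2],rcond=None)[0]
print('plane',co,np.degrees(np.arctan(np.hypot(*co[:2]))),'yaw',np.degrees(np.arctan2(-co[1],-co[0])))
pl=X[...,0]*co[0]+X[...,1]*co[1]+co[2]
m=np.zeros((480,640),bool); m[220:300,285:395]=1; m&=abs(X[...,2]-pl)<8; P=X[m]
L=[];Rr=[]
for x in range(440,545,10):
    q=P[(abs(P[:,0]-x)<5)]; L.append((x,q[:,1].max()));Rr.append((x,q[:,1].min()))
print('left',np.polyfit(*np.array(L).T,1),'right',np.polyfit(*np.array(Rr).T,1),np.round(np.array(L)[:,1],0),np.round(np.array(Rr)[:,1],0))
print('top edge',[round(P[abs(P[:,1]-y)<6][:,0].min(),1) for y in range(-80,81,20)])
for x,y in((442,0),(593.5,.4)): print('plane z',x,co@[x,y,1])
E
python3 m2.py
```

```text
Y 658 [ 489.8 -298.4] [ 48.  149.8] 69.72451782226562 mean [ 487.4 -295.3   34.1] dir deg 160.0
M 588 [471.1 309.4] [ 45.5 147.8] 78.03739929199219 mean [469.7 307.8  34.1] dir deg 167.7
plane [-7.45356600e-01  1.23182373e-01  4.78315644e+02] 37.06984246567317 yaw -9.384241340154174Traceback (most recent call last):
  File "m2.py", line 16, in <module>
    q=P[(abs(P[:,0]-x)<5)]; L.append((x,q[:,1].max()));Rr.append((x,q[:,1].min()))
                                        ~~~~~~~~~~^^
    return umr_maximum(a, axis, None, out, keepdims, initial, where)
ValueError: zero-size array to reduction operation maximum which has no identity
```

```bash
sed -i "s/m\[228:278,308:374\]=1/m[228:278,308:374]=1; m\&=(d>0)\&(X[...,2]>70)\&(X[...,2]<150)/; s/<8; P/<8; m\&=d>0; P/" m2.py; python3 m2.py
```

```text
Y 658 [ 489.8 -298.4] [ 48.  149.8] 69.72451782226562 mean [ 487.4 -295.3   34.1] dir deg 160.0
M 588 [471.1 309.4] [ 45.5 147.8] 78.03739929199219 mean [469.7 307.8  34.1] dir deg 167.7
plane [-2.49853296e-01 -9.82423115e-03  2.34205586e+02] 14.038743742638369 yaw 2.251709997508419
left [2.44028762e-02 7.99603313e+01] right [ 4.97489187e-02 -1.20701050e+02] [91. 91. 91. 91. 92. 92. 92. 92. 93. 93. 93.] [-99. -99. -97. -97. -98. -96. -97. -94. -95. -95. -93.]
top edge [np.float64(411.3), np.float64(410.7), np.float64(410.5), np.float64(408.4), np.float64(408.0), np.float64(407.7), np.float64(407.4), np.float64(405.1), np.float64(404.8)]
plane z 442 123.77042867617901
plane z 593.5 85.91372462026513
```

Emit:
step_arm([
  {"claw": 1, "dp": [10, -30, 43], "roll": 0},
  {"claw": 1, "dp": [12, -30, 43], "roll": 0},
  {"claw": 1, "dp": [12, -30, 43], "roll": 0},
  {"claw": 1, "dp": [12, -30, 43], "roll": 0},
  {"claw": 1, "dp": [12, -30, 43], "roll": 0},
  {"claw": 1, "dp": [12, -30, 43], "roll": 0},
  {"claw": 1, "dp": [12, -30, 43], "roll": 0},
  {"claw": 1, "dp": [12, -29, 43], "roll": -1.7},
], squeeze=30)

```text
clock: 1.7
tcp_pos: [432.6, 316.7, 137.2]
ee_rot: [0.703, 0.074, 0.703, -0.073]
wrist_force: [0.8, 0.9, 0.5]
width: 85.5
```

```bash
cat > near.py <<'E'
from h import *
import sys
col,f=sys.argv[1:3]
from scipy.spatial.transform import Rotation as R
s=telemetry.state(); p,d,K=cap('wrist',f); X=cloud(K,d); hsv=cv2.cvtColor(p,cv2.COLOR_BGR2HSV)
lo,hi={'Y':((20,120,40),(35,255,255)),'M':((60,40,40),(95,255,255))}[col]
n=cv2.morphologyEx(cv2.inRange(hsv,lo,hi),cv2.MORPH_CLOSE,np.ones((15,15)))
P=X[(n>0)&(X[...,2]>28)&(X[...,2]<40)&(d>0)]
c,sz,a=cv2.minAreaRect(P[:,:2].astype(np.float32)); e=np.linalg.svd(P[:,:2]-P[:,:2].mean(0),full_matrices=False)[2][0]
print('carton',len(P),np.round(c,1),np.round(sz,1),round(a,1),np.degrees(np.arctan2(e[1],e[0])).round(1),'z',np.median(P[:,2]))
Rm=R.from_quat(np.roll(s['ee_rot'],-1)).as_matrix(); print('tcp',np.round(s['tcp_pos'],1),'tooly deg',np.degrees(np.arctan2(Rm[1,1],Rm[0,1])).round(1))
print('centre in tool axes',np.round(Rm.T@(np.r_[c,17]-s['tcp_pos']),1))
E
python3 near.py M w1.png
```

```text
carton 7313 [470.4 308.3] [ 45.4 150.5] 78.0 -12.1 z 34.57393760960166
tcp [432.6 316.7 137.2] tooly deg 78.1
centre in tool axes [120.2  -0.4  38.7]
```

View pics/w1.png

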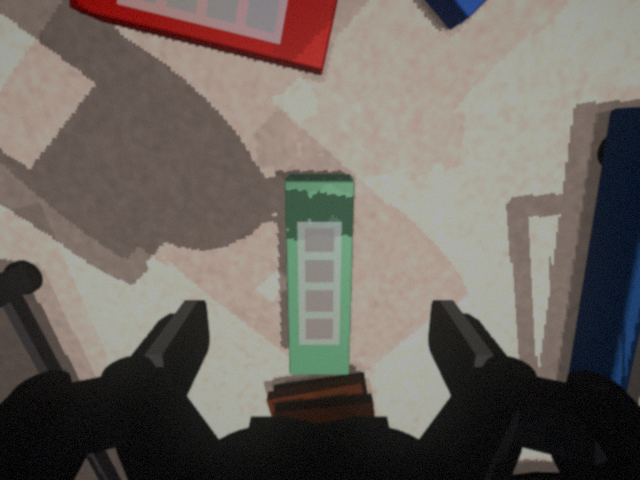

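Emit:
step_arm([
  {"claw": 1, "dp": [40, 0, 0], "roll": 0},
  {"claw": 1, "dp": [40, 0, 0], "roll": 0},
  {"claw": 1, "dp": [36, 0, 0], "roll": 0},
  {"claw": 1, "dp": [15, 0, 0], "roll": 0},
  {"claw": -1, "dp": [0, 0, 0], "roll": 0},
  {"claw": -1, "dp": [0, 0, 0], "roll": 0},
  {"claw": -1, "dp": [0, 0, 0], "roll": 0},
  {"claw": -1, "dp": [0, 0, 0], "roll": 0},
], squeeze=30)

```text
clock: 2.75
tcp_pos: [432.1, 318.5, 7.6]
ee_rot: [0.704, 0.074, 0.703, -0.073]
wrist_force: [-0.9, -0.4, 9.5]
width: 45.5
```

Emit:
step_arm([
  {"claw": -1, "dp": [-45, 0, 0], "roll": 0},
  {"claw": -1, "dp": [-60, 0, 0], "roll": -7.1},
  {"claw": -1, "dp": [-60, 0, 0], "roll": -7.1},
  {"claw": -1, "dp": [0, -40, 1], "roll": 0},
  {"claw": -1, "dp": [0, -56, 1], "roll": 0},
  {"claw": -1, "dp": [0, -56, 1], "roll": 0},
  {"claw": -1, "dp": [0, -56, 1], "roll": 0},
  {"claw": -1, "dp": [0, -56, 1], "roll": 0},
])

```text
clock: 3.75
tcp_pos: [446.7, 52.7, 172.2]
ee_rot: [0.708, -0.014, 0.706, 0.014]
wrist_force: [1.4, -0.1, -1.4]
width: 45.5
```

Emit:
step_arm([
  {"claw": -1, "dp": [0, -40, 0], "roll": 0},
  {"claw": -1, "dp": [0, -19, 0], "roll": 0},
  {"claw": -1, "dp": [0, 0, 0], "roll": 0},
  {"claw": -1, "dp": [0, 0, 0], "roll": 0},
])

```text
clock: 4.25
tcp_pos: [448.9, -4.1, 171.7]
ee_rot: [0.707, -0.014, 0.707, 0.014]
wrist_force: [-0.4, 0.0, -0.8]
width: 45.3
```

Emit:
step_arm([
  {"claw": -1, "dp": [20, 0, 0], "roll": 0},
  {"claw": -1, "dp": [11, 0, 0], "roll": 0},
  {"claw": -1, "dp": [3, 0, 0], "roll": 0},
  {"claw": -1, "dp": [2, 0, 0], "roll": 0},
  {"claw": -1, "dp": [2, 0, 0], "roll": 0},
  {"claw": -1, "dp": [0, 0, 0], "roll": 0},
], squeeze=20)

```text
clock: 5.0
tcp_pos: [450.3, -4.2, 134.1]
ee_rot: [0.708, -0.014, 0.706, 0.014]
wrist_force: [2.6, 2.5, 4.4]
width: 45.5
```

Emit:
step_arm([
  {"claw": -1, "dp": [2, 0, 0], "roll": 0},
  {"claw": -1, "dp": [2, 0, 0], "roll": 0},
  {"claw": -1, "dp": [0, 0, 0], "roll": 0},
])

```text
clock: 5.38
tcp_pos: [451.7, -4.3, 130.6]
ee_rot: [0.709, -0.014, 0.705, 0.014]
wrist_force: [7.7, 3.4, 8.0]
width: 45.1
```

Run:
```python
from h import *
p,d,K=cap('side'); cv2.imwrite('pics/s2.png',cv2.resize(p[180:340,240:460],None,fx=3,fy=3,interpolation=cv2.INTER_CUBIC))
print(telemetry.state()['wrist_force'],telemetry.state()['tcp_pos'])
```

```text
[6.98138799 3.63284092 6.56348815] [451.61501388  -4.39891649 130.57202323]
```

View pics/s2.png

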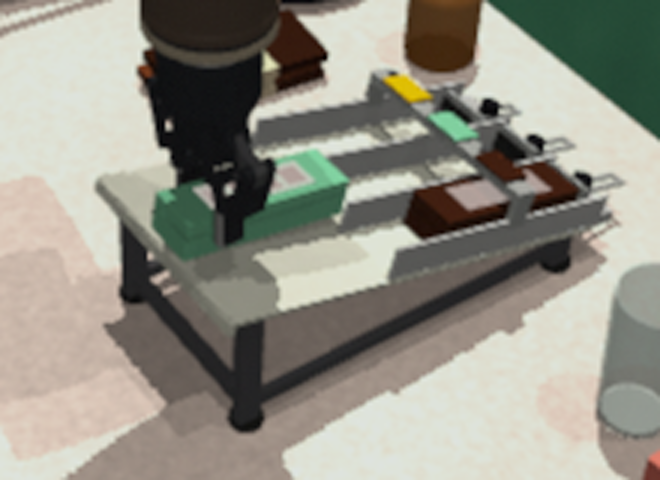

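Emit:
step_arm([
  {"claw": -1, "dp": [2, 0, 8], "roll": 0},
  {"claw": -1, "dp": [2.5, 0, 10], "roll": 0},
  {"claw": -1, "dp": [2.5, 0, 10], "roll": 0},
  {"claw": -1, "dp": [2.5, 0, 10], "roll": 0},
])

```text
clock: 5.92
tcp_pos: [487.4, -3.0, 120.4]
ee_rot: [0.707, -0.014, 0.707, 0.014]
wrist_force: [-2.9, 0.1, 5.6]
width: 45.7
```

Emit:
step_arm([
  {"claw": -1, "dp": [2.5, 0, 10], "roll": 0},
  {"claw": -1, "dp": [2.5, 0, 10], "roll": 0},
  {"claw": -1, "dp": [2.5, 0, 10], "roll": 0},
  {"claw": -1, "dp": [2.5, 0, 10], "roll": 0},
  {"claw": -1, "dp": [0, 0, 0], "roll": 0},
])

```text
clock: 6.55
tcp_pos: [528.3, -1.5, 110.3]
ee_rot: [0.708, -0.014, 0.706, 0.014]
wrist_force: [4.2, -0.3, 3.2]
width: 45.5
```

Emit:
step_arm([
  {"claw": 1, "dp": [0, 0, 0], "roll": 0},
  {"claw": 1, "dp": [0, 0, 0], "roll": 0},
  {"claw": 1, "dp": [0, 0, 0], "roll": 0},
  {"claw": 1, "dp": [-30, 0, 0], "roll": 0},
  {"claw": -1, "dp": [-40, 0, -20], "roll": 0},
  {"claw": -1, "dp": [0, 0, -40], "roll": 0},
  {"claw": -1, "dp": [0, 0, 0], "roll": 0},
  {"claw": -1, "dp": [0, 0, 0], "roll": 0},
])

```text
clock: 7.55
tcp_pos: [467.3, -3.9, 180.0]
ee_rot: [0.707, -0.014, 0.707, 0.014]
wrist_force: [-0.0, -0.1, -0.0]
width: 12.5
```

```bash
cat > lane.py <<'E'
from h import *
import sys
from scipy.spatial.transform import Rotation as R
def look(cam,col,save=None):
    p,d,K=cap(cam); X=cloud(K,d); hsv=cv2.cvtColor(p,cv2.COLOR_BGR2HSV)
    lo,hi={'Y':((20,120,40),(35,255,255)),'M':((60,40,40),(95,255,255))}[col]
    n=cv2.inRange(hsv,lo,hi)>0
    a=np.radians(14);c,s=np.cos(.0384),np.sin(.0384)
    Q=(X-[593,1.3,0])@np.array([[c,-s,0],[s,c,0],[0,0,1]])-[0,0,85]
    S=Q@np.array([[np.cos(a),0,np.sin(a)],[0,1,0],[-np.sin(a),0,np.cos(a)]])
    m=n&(d>0)&(abs(S[...,0])<200)&(abs(S[...,1])<100)&(S[...,2]>28)&(S[...,2]<42); P=S[m]
    print(cam,col,len(P),'lo',np.percentile(P,2,axis=0).round(1),'hi',np.percentile(P,98,axis=0).round(1))
    e=np.linalg.svd(P-P.mean(0),full_matrices=False)[2][0]; print('axis',np.round(e,3))
    if save: cv2.imwrite('pics/'+save,p)
s=telemetry.state(); print(np.round(s['tcp_pos'],1),np.round(s['wrist_force'],1))
for cam in sys.argv[2].split(','): look(cam,sys.argv[1])
E
python3 lane.py M top,side
```

```text
[467.3  -3.9 180. ] [-0.  -0.1 -0. ]Traceback (most recent call last):
  File "lane.py", line 16, in <module>
    for cam in sys.argv[2].split(','): look(cam,sys.argv[1])
                                       ~~~~^^^^^^^^^^^^^^^^^
  File "lane.py", line 12, in look
    print(cam,col,len(P),'lo',np.percentile(P,2,axis=0).round(1),'hi',np.percentile(P,98,axis=0).round(1))
                              ~~~~~~~~~~~~~^^^^^^^^^^^^
    return _quantile_unchecked(
        a, q, axis, out, overwrite_input, method, keepdims, weights)
    return _ureduce(a,
                    func=_quantile_ureduce_func,
    ...<5 lines>...
                    overwrite_input=overwrite_input,
                    method=method)
    r = func(a, **kwargs)
    result = _quantile(arr,
                       quantiles=q,
    ...<2 lines>...
                       out=out,
                       weights=wgt)
    slices_having_nans = np.isnan(arr[-1, ...])
                                  ~~~^^^^^^^^^
IndexError: index -1 is out of bounds for axis 0 with size 0
```

```bash
python3 lane.py M side
```

```text
[467.6  -3.9 179.8] [-0.6 -0.5  0.4]
side M 449 lo [-109.8  -25.5   28.3] hi [38.7 22.9 34.5]
axis [-1.    -0.01   0.001]
```

Emit:
step_arm([
  {"claw": -1, "dp": [0, 0, -7], "roll": 0},
  {"claw": -1, "dp": [25, 0, 0], "roll": 0},
  {"claw": -1, "dp": [25, 0, 0], "roll": 0},
  {"claw": -1, "dp": [0, 0, 0], "roll": 0},
  {"claw": -1, "dp": [2, 0, 8], "roll": 0},
  {"claw": -1, "dp": [2, 0, 8], "roll": 0},
  {"claw": -1, "dp": [2, 0, 8], "roll": 0},
], squeeze=40)

```text
clock: 8.52
tcp_pos: [485.1, -3.2, 124.3]
ee_rot: [0.707, -0.014, 0.707, 0.014]
wrist_force: [-0.8, 0.6, 1.2]
width: -0.5
```

Emit:
step_arm([
  {"claw": -1, "dp": [3.2, 0, 8], "roll": 0},
  {"claw": -1, "dp": [3, 0, 8], "roll": 0},
  {"claw": -1, "dp": [2, 0, 8], "roll": 0},
  {"claw": -1, "dp": [2, 0, 8], "roll": 0},
  {"claw": -1, "dp": [2, 0, 8], "roll": 0},
  {"claw": -1, "dp": [2, 0, 8], "roll": 0},
  {"claw": -1, "dp": [1, 0, 4], "roll": 0},
])

```text
clock: 9.4
tcp_pos: [536.4, -1.2, 108.5]
ee_rot: [0.707, -0.014, 0.707, 0.014]
wrist_force: [-1.1, 0.7, 1.6]
width: -0.3
```

```bash
python3 lane.py M side
```

```text
[536.4  -1.2 108.5] [-1.1  0.7  1.6]
side M 301 lo [-53.  -25.2  28.5] hi [91.9 22.1 34.3]
axis [-0.991 -0.133  0.002]
```

Emit:
step_arm([
  {"claw": -1, "dp": [1, 0, 4], "roll": 0},
  {"claw": -1, "dp": [1, 0, 4], "roll": 0},
  {"claw": -1, "dp": [1, 0, 4], "roll": 0},
  {"claw": -1, "dp": [1, 0, 4], "roll": 0},
])

```text
clock: 9.95
tcp_pos: [552.0, -0.6, 104.5]
ee_rot: [0.707, -0.014, 0.707, 0.014]
wrist_force: [-0.7, -0.8, 0.0]
width: 0.2
```

Emit:
step_arm([
  {"claw": -1, "dp": [0.5, 0, 2], "roll": 0},
  {"claw": -1, "dp": [0.5, 0, 2], "roll": 0},
  {"claw": -1, "dp": [0.5, 0, 2], "roll": 0},
])

```text
clock: 10.32
tcp_pos: [557.8, -0.4, 103.1]
ee_rot: [0.707, -0.014, 0.707, 0.014]
wrist_force: [-1.6, -0.1, 2.1]
width: -0.1
```

Emit:
step_arm([
  {"claw": -1, "dp": [0.5, 0, 2], "roll": 0},
  {"claw": -1, "dp": [0.5, 0, 2], "roll": 0},
  {"claw": -1, "dp": [0.5, 0, 2], "roll": 0},
])

```text
clock: 10.7
tcp_pos: [563.9, -0.1, 101.6]
ee_rot: [0.707, -0.014, 0.707, 0.014]
wrist_force: [-1.1, 1.0, 0.3]
width: -0.1
```

Emit:
step_arm([
  {"claw": -1, "dp": [0.5, 0, 2], "roll": 0},
  {"claw": -1, "dp": [0.5, 0, 2], "roll": 0},
])

```text
clock: 10.95
tcp_pos: [568.0, 0.0, 100.5]
ee_rot: [0.707, -0.014, 0.707, 0.014]
wrist_force: [-1.6, -0.2, 1.5]
width: 0.1
```

Emit:
step_arm([
  {"claw": -1, "dp": [0.5, 0, 2], "roll": 0},
  {"claw": -1, "dp": [0.5, 0, 2], "roll": 0},
])

```text
clock: 11.2
tcp_pos: [572.0, 0.2, 99.6]
ee_rot: [0.707, -0.014, 0.707, 0.014]
wrist_force: [-1.6, 0.0, 1.6]
width: -0.2
```

Emit:
step_arm([
  {"claw": -1, "dp": [0.5, 0, 2], "roll": 0},
  {"claw": -1, "dp": [0.25, 0, 1], "roll": 0},
])

```text
clock: 11.45
tcp_pos: [575.0, 0.3, 98.8]
ee_rot: [0.707, -0.014, 0.707, 0.014]
wrist_force: [-2.1, -0.1, 1.0]
width: 0.0
```

Emit:
step_arm([
  {"claw": -1, "dp": [0.25, 0, 1], "roll": 0},
  {"claw": -1, "dp": [0.25, 0, 1], "roll": 0},
])

```text
clock: 11.7
tcp_pos: [576.8, 0.4, 98.3]
ee_rot: [0.707, -0.014, 0.707, 0.014]
wrist_force: [-1.6, -0.4, 0.8]
width: -0.0
```

Emit:
step_arm([
  {"claw": -1, "dp": [0.25, 0, 1], "roll": 0},
  {"claw": -1, "dp": [0.25, 0, 1], "roll": 0},
])

```text
clock: 11.95
tcp_pos: [578.9, 0.4, 97.8]
ee_rot: [0.707, -0.014, 0.707, 0.014]
wrist_force: [-1.0, 0.1, 0.1]
width: -0.1
```

Emit:
step_arm([
  {"claw": -1, "dp": [0.25, 0, 1], "roll": 0},
  {"claw": -1, "dp": [0.25, 0, 1], "roll": 0},
])

```text
clock: 12.2
tcp_pos: [580.9, 0.5, 97.3]
ee_rot: [0.707, -0.014, 0.707, 0.014]
wrist_force: [-2.0, 0.3, 0.6]
width: -0.1
```

```bash
python3 lane.py M side
```

```text
[5.809e+02 5.000e-01 9.730e+01] [-2.   0.3  0.6]
side M 186 lo [ -8.5 -25.1  28.7] hi [141.9  21.2  34.5]
axis [-0.993 -0.121  0.003]
```

Emit:
step_arm([
  {"claw": -1, "dp": [0.25, 0, 1], "roll": 0},
  {"claw": -1, "dp": [0.25, 0, 1], "roll": 0},
])

```text
clock: 12.5
tcp_pos: [582.9, 0.6, 96.9]
ee_rot: [0.707, -0.014, 0.707, 0.014]
wrist_force: [-1.8, 0.3, 0.2]
width: 0.0
```

Emit:
step_arm([
  {"claw": -1, "dp": [0.25, 0, 1], "roll": 0},
  {"claw": -1, "dp": [0.25, 0, 1], "roll": 0},
])

```text
clock: 12.75
tcp_pos: [584.9, 0.7, 96.3]
ee_rot: [0.707, -0.014, 0.707, 0.014]
wrist_force: [-0.9, -0.1, 1.3]
width: -0.4
```

Emit:
step_arm([
  {"claw": -1, "dp": [0.25, 0, 1], "roll": 0},
  {"claw": -1, "dp": [0.25, 0, 1], "roll": 0},
])

```text
clock: 13.0
tcp_pos: [586.9, 0.7, 95.8]
ee_rot: [0.707, -0.014, 0.707, 0.014]
wrist_force: [-2.1, -1.1, 1.3]
width: -0.1
```

Emit:
step_arm([
  {"claw": -1, "dp": [0.25, 0, 1], "roll": 0},
  {"claw": -1, "dp": [0.25, 0, 1], "roll": 0},
])

```text
clock: 13.25
tcp_pos: [588.9, 0.8, 95.3]
ee_rot: [0.707, -0.014, 0.707, 0.014]
wrist_force: [-1.4, 0.3, 0.6]
width: -0.1
```

Emit:
step_arm([
  {"claw": -1, "dp": [0.25, 0, 1], "roll": 0},
  {"claw": -1, "dp": [0.25, 0, 1], "roll": 0},
])

```text
clock: 13.5
tcp_pos: [590.9, 0.9, 94.8]
ee_rot: [0.707, -0.014, 0.707, 0.014]
wrist_force: [-1.6, 0.3, 1.8]
width: -0.1
```

Emit:
step_arm([
  {"claw": -1, "dp": [0.25, 0, 1], "roll": 0},
  {"claw": -1, "dp": [0.25, 0, 1], "roll": 0},
])

```text
clock: 13.75
tcp_pos: [592.9, 1.0, 94.4]
ee_rot: [0.707, -0.014, 0.707, 0.014]
wrist_force: [-2.4, -0.3, 1.5]
width: -0.1
```

Emit:
step_arm([
  {"claw": -1, "dp": [0.25, 0, 1], "roll": 0},
  {"claw": -1, "dp": [0.25, 0, 1], "roll": 0},
])

```text
clock: 14.0
tcp_pos: [594.9, 1.1, 93.8]
ee_rot: [0.707, -0.014, 0.707, 0.014]
wrist_force: [-0.8, -0.9, 1.8]
width: -0.1
```

Emit:
step_arm([
  {"claw": -1, "dp": [0.25, 0, 1], "roll": 0},
  {"claw": -1, "dp": [0.25, 0, 1], "roll": 0},
])

```text
clock: 14.25
tcp_pos: [596.9, 1.1, 93.3]
ee_rot: [0.707, -0.014, 0.707, 0.014]
wrist_force: [-2.3, -0.1, 1.8]
width: -0.2
```

Emit:
step_arm([
  {"claw": -1, "dp": [0.25, 0, 1], "roll": 0},
  {"claw": -1, "dp": [0.25, 0, 1], "roll": 0},
])

```text
clock: 14.5
tcp_pos: [598.9, 1.2, 92.8]
ee_rot: [0.707, -0.014, 0.707, 0.014]
wrist_force: [-2.1, -0.3, 0.6]
width: 0.0
```

Emit:
step_arm([
  {"claw": -1, "dp": [0.25, 0, 1], "roll": 0},
  {"claw": -1, "dp": [0.25, 0, 1], "roll": 0},
])

```text
clock: 14.75
tcp_pos: [600.9, 1.3, 92.4]
ee_rot: [0.707, -0.014, 0.707, 0.014]
wrist_force: [-2.4, 0.4, 1.1]
width: 0.1
```

Emit:
step_arm([
  {"claw": -1, "dp": [0.25, 0, 1], "roll": 0},
  {"claw": -1, "dp": [0.25, 0, 1], "roll": 0},
])

```text
clock: 15.0
tcp_pos: [602.9, 1.4, 91.8]
ee_rot: [0.707, -0.014, 0.707, 0.014]
wrist_force: [-1.1, -0.1, 1.8]
width: -0.0
```

Emit:
step_arm([
  {"claw": -1, "dp": [0.25, 0, 1], "roll": 0},
  {"claw": -1, "dp": [0.25, 0, 1], "roll": 0},
])

```text
clock: 15.25
tcp_pos: [604.7, 1.4, 91.3]
ee_rot: [0.707, -0.014, 0.707, 0.014]
wrist_force: [-2.9, -1.0, 3.7]
width: 0.0
```

```bash
python3 lane.py M side
```

```text
[604.7   1.4  91.3] [-2.9 -1.   3.7]
side M 213 lo [ 17.4 -24.8  28.5] hi [165.4  21.4  34.2]
axis [-0.991 -0.137 -0.001]
```

Emit:
step_arm([
  {"claw": -1, "dp": [0.25, 0, 1], "roll": 0},
  {"claw": -1, "dp": [0, 0, 0], "roll": 0},
])

```text
clock: 15.55
tcp_pos: [605.4, 1.5, 91.1]
ee_rot: [0.707, -0.014, 0.707, 0.014]
wrist_force: [-5.5, -0.5, 5.1]
width: 0.5
```

Emit:
step_arm([
  {"claw": -1, "dp": [0.25, 0, 1], "roll": 0},
  {"claw": -1, "dp": [0, 0, 0], "roll": 0},
])

```text
clock: 15.8
tcp_pos: [606.2, 1.5, 90.9]
ee_rot: [0.707, -0.014, 0.707, 0.014]
wrist_force: [-6.4, -1.1, 8.3]
width: 0.3
```

Emit:
step_arm([
  {"claw": -1, "dp": [-1.5, 0, -4], "roll": 0},
  {"claw": -1, "dp": [-6, 0, -20], "roll": 0},
  {"claw": -1, "dp": [-50, 0, -10], "roll": 0},
  {"claw": -1, "dp": [-50, 0, 0], "roll": 0},
  {"claw": 1, "dp": [0, -50, -10], "roll": 0},
  {"claw": 1, "dp": [0, -60, -10], "roll": 0},
])

```text
clock: 16.55
tcp_pos: [557.7, -111.1, 199.4]
ee_rot: [0.708, -0.015, 0.706, 0.014]
wrist_force: [1.1, -0.8, -0.2]
width: 35.8
```

```bash
python3 lane.py M side,top
```

```text
[ 557.7 -111.1  199.4] [ 1.1 -0.8 -0.2]
side M 115 lo [ 14.6 -24.5  28.4] hi [167.2  19.7  34.2]
axis [-0.999  0.036  0.001]
top M 505 lo [ 20.3 -20.9  30.4] hi [167.7  24.1  39. ]
axis [-1.    -0.003 -0.004]
```

Emit:
step_arm([
  {"claw": 1, "dp": [10, -42, -28], "roll": 0},
  {"claw": 1, "dp": [15, -42, -28], "roll": 0},
  {"claw": 1, "dp": [15, -42, -28], "roll": 0},
  {"claw": 1, "dp": [20, -43, -28], "roll": 0},
  {"claw": 1, "dp": [0, 0, 0], "roll": 7.4},
  {"claw": 1, "dp": [0, 0, 0], "roll": 7.4},
  {"claw": 1, "dp": [0, 0, 0], "roll": 7.5},
  {"claw": 1, "dp": [0, 0, 0], "roll": 0},
], squeeze=30)

```text
clock: 17.65
tcp_pos: [452.0, -283.6, 138.4]
ee_rot: [0.696, 0.123, 0.696, -0.123]
wrist_force: [-1.0, -0.2, 0.8]
width: 85.4
```

```bash
python3 near.py Y w2.png
```

```text
carton 7098 [ 488.2 -301.2] [ 45.5 149.8] 69.9 -20.1 z 34.554236179507086
tcp [ 452.  -283.6  138.4] tooly deg 70.0
centre in tool axes [121.4  -4.1  40. ]
```

Emit:
step_arm([
  {"claw": 1, "dp": [40, -4, 0], "roll": 0},
  {"claw": 1, "dp": [40, 0, 0], "roll": 0},
  {"claw": 1, "dp": [36, 0, 0], "roll": 0},
  {"claw": 1, "dp": [15, 0, 0], "roll": 0},
  {"claw": -1, "dp": [0, 0, 0], "roll": 0},
  {"claw": -1, "dp": [0, 0, 0], "roll": 0},
  {"claw": -1, "dp": [0, 0, 0], "roll": 0},
  {"claw": -1, "dp": [0, 0, 0], "roll": 0},
], squeeze=30)

```text
clock: 18.7
tcp_pos: [451.2, -288.0, 8.7]
ee_rot: [0.697, 0.123, 0.696, -0.124]
wrist_force: [-0.1, 1.5, 8.3]
width: 45.4
```

Emit:
step_arm([
  {"claw": -1, "dp": [-45, 0, 0], "roll": -7.4},
  {"claw": -1, "dp": [-60, 0, 0], "roll": -7.4},
  {"claw": -1, "dp": [-60, 0, 0], "roll": -7.5},
  {"claw": -1, "dp": [0, 40, 2], "roll": 0},
  {"claw": -1, "dp": [0, 56, 2], "roll": 0},
  {"claw": -1, "dp": [0, 56, 2], "roll": 0},
  {"claw": -1, "dp": [0, 56, 2], "roll": 0},
  {"claw": -1, "dp": [0, 56, 2], "roll": 0},
])

```text
clock: 19.7
tcp_pos: [450.0, -21.6, 173.2]
ee_rot: [0.708, -0.014, 0.706, 0.014]
wrist_force: [1.3, -0.1, -1.7]
width: 45.5
```

Emit:
step_arm([
  {"claw": -1, "dp": [0, 50, 2], "roll": 0},
  {"claw": -1, "dp": [0, 30, 0], "roll": 0},
  {"claw": -1, "dp": [0, 0, 0], "roll": 0},
  {"claw": -1, "dp": [0, 0, 0], "roll": 0},
])

```text
clock: 20.2
tcp_pos: [449.1, 56.5, 172.8]
ee_rot: [0.707, -0.014, 0.707, 0.014]
wrist_force: [-0.1, -0.0, -2.2]
width: 45.5
```

Emit:
step_arm([
  {"claw": -1, "dp": [20, 0, 0], "roll": 0},
  {"claw": -1, "dp": [12, 0, 0], "roll": 0},
  {"claw": -1, "dp": [3, 0, 0], "roll": 0},
  {"claw": -1, "dp": [2, 0, 0], "roll": 0},
  {"claw": -1, "dp": [2, 0, 0], "roll": 0},
  {"claw": -1, "dp": [2, 0, 0], "roll": 0},
  {"claw": -1, "dp": [1, 0, 0], "roll": 0},
  {"claw": -1, "dp": [0, 0, 0], "roll": 0},
], squeeze=20)

```text
clock: 21.2
tcp_pos: [451.7, 56.4, 131.6]
ee_rot: [0.709, -0.014, 0.705, 0.014]
wrist_force: [6.5, -3.1, 7.3]
width: 45.9
```

Same as the mint carton; slide it down into its lane while held.

Emit:
step_arm([
  {"claw": -1, "dp": [2, 0, 8], "roll": 0},
  {"claw": -1, "dp": [2.5, 0, 10], "roll": 0},
  {"claw": -1, "dp": [2.5, 0, 10], "roll": 0},
  {"claw": -1, "dp": [2.5, 0, 10], "roll": 0},
])

```text
clock: 21.7
tcp_pos: [487.7, 58.2, 120.9]
ee_rot: [0.707, -0.014, 0.707, 0.014]
wrist_force: [-2.6, -0.2, 6.4]
width: 45.5
```

Emit:
step_arm([
  {"claw": -1, "dp": [2.5, 0, 10], "roll": 0},
  {"claw": -1, "dp": [2.5, 0, 10], "roll": 0},
  {"claw": -1, "dp": [2.5, 0, 10], "roll": 0},
  {"claw": -1, "dp": [2.5, 0, 10], "roll": 0},
  {"claw": -1, "dp": [0, 0, 0], "roll": 0},
])

```text
clock: 22.32
tcp_pos: [528.4, 59.8, 110.7]
ee_rot: [0.707, -0.014, 0.706, 0.014]
wrist_force: [3.6, -0.2, 2.4]
width: 45.7
```

Emit:
step_arm([
  {"claw": 1, "dp": [0, 0, 0], "roll": 0},
  {"claw": 1, "dp": [0, 0, 0], "roll": 0},
  {"claw": 1, "dp": [0, 0, 0], "roll": 0},
  {"claw": 1, "dp": [-30, 0, 0], "roll": 0},
  {"claw": -1, "dp": [-40, 0, -22], "roll": 0},
  {"claw": -1, "dp": [0, 0, -44], "roll": 0},
  {"claw": -1, "dp": [0, 0, 0], "roll": 0},
  {"claw": -1, "dp": [0, 0, 0], "roll": 0},
])

```text
clock: 23.32
tcp_pos: [461.6, 57.3, 181.1]
ee_rot: [0.707, -0.014, 0.707, 0.014]
wrist_force: [0.6, 0.4, -0.0]
width: 12.6
```

```bash
python3 lane.py Y side
```

```text
[461.6  57.3 181.1] [ 0.6  0.4 -0. ]
side Y 415 lo [-108.4   36.4   28.4] hi [40.1 83.1 34.7]
axis [-1.     0.005  0.002]
```

Emit:
step_arm([
  {"claw": -1, "dp": [26, 0, 0], "roll": 0},
  {"claw": -1, "dp": [26, 0, 0], "roll": 0},
  {"claw": -1, "dp": [0, 0, 0], "roll": 0},
  {"claw": -1, "dp": [2.3, 0, 8], "roll": 0},
  {"claw": -1, "dp": [2.3, 0, 8], "roll": 0},
  {"claw": -1, "dp": [2.3, 0, 8], "roll": 0},
], squeeze=40)

```text
clock: 24.12
tcp_pos: [486.2, 58.2, 122.4]
ee_rot: [0.707, -0.014, 0.707, 0.014]
wrist_force: [-0.8, -0.1, 0.4]
width: 0.3
```

Emit:
step_arm([
  {"claw": -1, "dp": [2.3, 0, 8], "roll": 0},
  {"claw": -1, "dp": [2.3, 0, 8], "roll": 0},
  {"claw": -1, "dp": [2, 0, 8], "roll": 0},
  {"claw": -1, "dp": [2, 0, 8], "roll": 0},
  {"claw": -1, "dp": [2, 0, 8], "roll": 0},
  {"claw": -1, "dp": [2, 0, 8], "roll": 0},
  {"claw": -1, "dp": [1, 0, 4], "roll": 0},
])

```text
clock: 25.0
tcp_pos: [537.5, 60.2, 108.2]
ee_rot: [0.707, -0.014, 0.707, 0.014]
wrist_force: [-0.7, -0.3, 0.6]
width: 0.2
```

Emit:
step_arm([
  {"claw": -1, "dp": [1, 0, 4], "roll": 0},
  {"claw": -1, "dp": [1, 0, 4], "roll": 0},
  {"claw": -1, "dp": [1, 0, 4], "roll": 0},
  {"claw": -1, "dp": [1, 0, 4], "roll": 0},
])

```text
clock: 25.5
tcp_pos: [553.0, 60.8, 104.3]
ee_rot: [0.707, -0.014, 0.707, 0.014]
wrist_force: [-1.4, 0.3, 1.0]
width: -0.0
```

Emit:
step_arm([
  {"claw": -1, "dp": [0.5, 0, 2], "roll": 0},
  {"claw": -1, "dp": [0.5, 0, 2], "roll": 0},
  {"claw": -1, "dp": [0.5, 0, 2], "roll": 0},
])

```text
clock: 25.88
tcp_pos: [559.0, 61.0, 102.8]
ee_rot: [0.707, -0.014, 0.707, 0.014]
wrist_force: [-1.8, 0.0, 1.6]
width: -0.1
```

Emit:
step_arm([
  {"claw": -1, "dp": [0.5, 0, 2], "roll": 0},
  {"claw": -1, "dp": [0.5, 0, 2], "roll": 0},
  {"claw": -1, "dp": [0.25, 0, 1], "roll": 0},
])

```text
clock: 26.25
tcp_pos: [564.1, 61.2, 101.5]
ee_rot: [0.707, -0.014, 0.707, 0.014]
wrist_force: [-1.7, -0.1, 0.8]
width: 0.0
```

Emit:
step_arm([
  {"claw": -1, "dp": [0.25, 0, 1], "roll": 0},
  {"claw": -1, "dp": [0.25, 0, 1], "roll": 0},
  {"claw": -1, "dp": [0.25, 0, 1], "roll": 0},
])

```text
clock: 26.62
tcp_pos: [567.0, 61.3, 100.9]
ee_rot: [0.707, -0.014, 0.707, 0.014]
wrist_force: [-1.8, 0.6, 0.2]
width: 0.1
```

Emit:
step_arm([
  {"claw": -1, "dp": [0.25, 0, 1], "roll": 0},
  {"claw": -1, "dp": [0.25, 0, 1], "roll": 0},
  {"claw": -1, "dp": [0.25, 0, 1], "roll": 0},
])

```text
clock: 27.0
tcp_pos: [570.0, 61.4, 100.1]
ee_rot: [0.707, -0.014, 0.707, 0.014]
wrist_force: [-0.5, 0.5, 0.9]
width: -0.2
```

Emit:
step_arm([
  {"claw": -1, "dp": [0.25, 0, 1], "roll": 0},
  {"claw": -1, "dp": [0.25, 0, 1], "roll": 0},
])

```text
clock: 27.25
tcp_pos: [572.0, 61.5, 99.6]
ee_rot: [0.707, -0.014, 0.707, 0.014]
wrist_force: [-1.3, 0.4, 0.3]
width: 0.1
```

Emit:
step_arm([
  {"claw": -1, "dp": [0.25, 0, 1], "roll": 0},
  {"claw": -1, "dp": [0.25, 0, 1], "roll": 0},
])

```text
clock: 27.5
tcp_pos: [574.0, 61.6, 99.1]
ee_rot: [0.707, -0.014, 0.707, 0.014]
wrist_force: [-1.1, -0.6, 0.1]
width: 0.1
```

Emit:
step_arm([
  {"claw": -1, "dp": [0.25, 0, 1], "roll": 0},
  {"claw": -1, "dp": [0.25, 0, 1], "roll": 0},
])

```text
clock: 27.75
tcp_pos: [576.0, 61.7, 98.6]
ee_rot: [0.707, -0.014, 0.707, 0.014]
wrist_force: [-1.9, -1.0, 0.3]
width: -0.0
```

Emit:
step_arm([
  {"claw": -1, "dp": [0.25, 0, 1], "roll": 0},
  {"claw": -1, "dp": [0.25, 0, 1], "roll": 0},
])

```text
clock: 28.0
tcp_pos: [578.0, 61.8, 98.1]
ee_rot: [0.707, -0.014, 0.707, 0.014]
wrist_force: [-1.3, 0.1, 0.8]
width: 0.3
```

Emit:
step_arm([
  {"claw": -1, "dp": [0.25, 0, 1], "roll": 0},
  {"claw": -1, "dp": [0.25, 0, 1], "roll": 0},
])

```text
clock: 28.25
tcp_pos: [580.0, 61.8, 97.6]
ee_rot: [0.707, -0.014, 0.707, 0.014]
wrist_force: [-1.2, 0.4, 0.6]
width: 0.1
```

Emit:
step_arm([
  {"claw": -1, "dp": [0.25, 0, 1], "roll": 0},
  {"claw": -1, "dp": [0.25, 0, 1], "roll": 0},
])

```text
clock: 28.5
tcp_pos: [582.0, 61.9, 97.1]
ee_rot: [0.707, -0.014, 0.707, 0.014]
wrist_force: [-1.0, -0.3, 1.3]
width: 0.3
```

Emit:
step_arm([
  {"claw": -1, "dp": [0.25, 0, 1], "roll": 0},
  {"claw": -1, "dp": [0.25, 0, 1], "roll": 0},
])

```text
clock: 28.75
tcp_pos: [584.0, 62.0, 96.6]
ee_rot: [0.707, -0.014, 0.707, 0.014]
wrist_force: [-2.2, 0.4, 0.2]
width: 0.3
```

Emit:
step_arm([
  {"claw": -1, "dp": [0.25, 0, 1], "roll": 0},
  {"claw": -1, "dp": [0.25, 0, 1], "roll": 0},
])

```text
clock: 29.0
tcp_pos: [586.0, 62.1, 96.1]
ee_rot: [0.707, -0.014, 0.707, 0.014]
wrist_force: [-2.3, 0.3, 0.8]
width: 0.1
```

Emit:
step_arm([
  {"claw": -1, "dp": [0.25, 0, 1], "roll": 0},
  {"claw": -1, "dp": [0, 0, 0], "roll": 0},
])

```text
clock: 29.25
tcp_pos: [587.1, 62.1, 95.8]
ee_rot: [0.707, -0.014, 0.707, 0.014]
wrist_force: [-0.6, -0.4, 0.5]
width: 0.2
```

Emit:
step_arm([
  {"claw": -1, "dp": [0.25, 0, 1], "roll": 0},
  {"claw": -1, "dp": [0.25, 0, 1], "roll": 0},
])

```text
clock: 29.5
tcp_pos: [589.0, 62.2, 95.3]
ee_rot: [0.707, -0.014, 0.707, 0.014]
wrist_force: [-0.8, 0.3, 0.6]
width: 0.2
```

Emit:
step_arm([
  {"claw": -1, "dp": [0.25, 0, 1], "roll": 0},
  {"claw": -1, "dp": [0.25, 0, 1], "roll": 0},
])

```text
clock: 29.75
tcp_pos: [590.7, 62.2, 94.8]
ee_rot: [0.707, -0.014, 0.707, 0.014]
wrist_force: [-5.6, -0.2, 5.4]
width: -0.0
```

Emit:
step_arm([
  {"claw": -1, "dp": [0.25, 0, 1], "roll": 0},
  {"claw": -1, "dp": [0.25, 0, 1], "roll": 0},
])

```text
clock: 30.0
tcp_pos: [592.1, 62.3, 94.4]
ee_rot: [0.706, -0.014, 0.708, 0.014]
wrist_force: [-10.3, -0.3, 11.0]
width: 0.2
```

Emit:
step_arm([
  {"claw": -1, "dp": [0.25, 0, 1], "roll": 0},
  {"claw": -1, "dp": [0, 0, 0], "roll": 0},
])

```text
clock: 30.25
tcp_pos: [592.7, 62.3, 94.2]
ee_rot: [0.706, -0.014, 0.708, 0.014]
wrist_force: [-10.1, -0.8, 10.7]
width: 0.3
```

Emit:
step_arm([
  {"claw": -1, "dp": [-0.5, 0, -2], "roll": 0},
  {"claw": -1, "dp": [-1.5, 0, -4], "roll": 0},
  {"claw": -1, "dp": [-6, 0, -20], "roll": 0},
  {"claw": -1, "dp": [-50, 0, -10], "roll": 0},
  {"claw": -1, "dp": [-50, 20, 0], "roll": 0},
  {"claw": -1, "dp": [0, 60, -10], "roll": 0},
  {"claw": -1, "dp": [0, 60, -10], "roll": 0},
  {"claw": -1, "dp": [0, 50, 0], "roll": 0},
])

```text
clock: 31.25
tcp_pos: [530.0, 252.1, 202.6]
ee_rot: [0.707, -0.014, 0.707, 0.014]
wrist_force: [1.0, -0.9, 0.3]
width: 0.1
```

```bash
python3 lane.py Y side,top; python3 lane.py M side,top
python3 - <<'E'
from h import *
p,d,K=cap('top'); cv2.imwrite('pics/fin.png',cv2.resize(p[110:300,180:500],None,fx=2.5,fy=2.5,interpolation=cv2.INTER_CUBIC))
E
```

```text
[530.  252.1 202.6] [ 1.  -0.9  0.3]
side Y 292 lo [ 3.8 35.8 28.3] hi [153.4  83.9  34. ]
axis [-1.    -0.01  -0.002]
top Y 488 lo [ 7.7 39.9 30.3] hi [155.9  84.1  38.7]
axis [-1.     0.001 -0.004]
[530.5 254.5 202.4] [ 0.1 -1.1 -0.5]
side M 331 lo [ 15.4 -24.9  28.3] hi [169.4  26.   34. ]
axis [-1.    -0.013  0.002]
top M 518 lo [ 20.  -20.9  30.4] hi [168.5  24.   38.9]
axis [-1.    -0.002 -0.005]
```

View pics/fin.png

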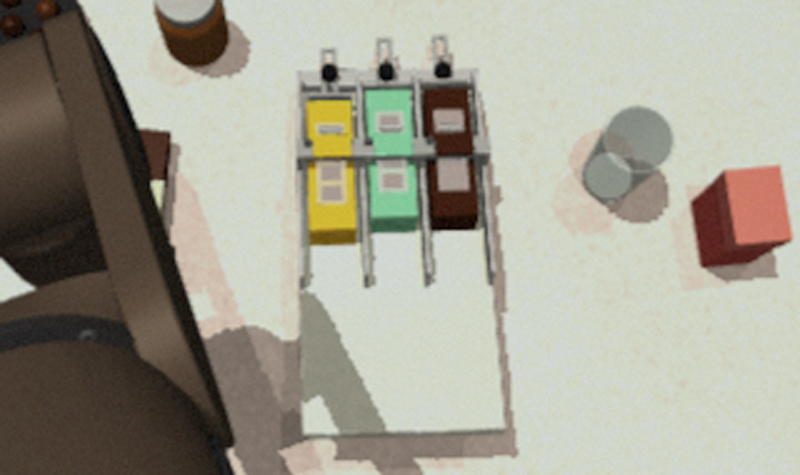

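Both cartons look seated. The mint carton was released faster than the yellow one, so I'll feel its contact again and back off slowly.

Emit:
step_arm([
  {"claw": -1, "dp": [0, -55, 7], "roll": 0},
  {"claw": -1, "dp": [0, -60, 8], "roll": 0},
  {"claw": -1, "dp": [0, -60, 8], "roll": 0},
  {"claw": -1, "dp": [0, -55, 8], "roll": 0},
  {"claw": -1, "dp": [0, -25.5, 3], "roll": 0},
  {"claw": -1, "dp": [0, 0, 0], "roll": 0},
  {"claw": -1, "dp": [40, 0, 0], "roll": 0},
  {"claw": -1, "dp": [20, 0, 0], "roll": 0},
])

```text
clock: 32.5
tcp_pos: [573.4, -4.0, 140.7]
ee_rot: [0.707, -0.013, 0.707, 0.013]
wrist_force: [-0.7, 0.5, -0.9]
width: 0.1
```

Emit:
step_arm([
  {"claw": -1, "dp": [20, 4.3, 0], "roll": 0},
  {"claw": -1, "dp": [20, 0, 0], "roll": 0},
  {"claw": -1, "dp": [0, 0, 0], "roll": 0},
  {"claw": -1, "dp": [2, 0, 8], "roll": 0},
  {"claw": -1, "dp": [2, 0, 8], "roll": 0},
  {"claw": -1, "dp": [2, 0, 8], "roll": 0},
  {"claw": -1, "dp": [0.75, 0, 3], "roll": 0},
  {"claw": -1, "dp": [0, 0, 0], "roll": 0},
])

```text
clock: 33.5
tcp_pos: [601.4, 1.4, 95.3]
ee_rot: [0.707, -0.014, 0.707, 0.014]
wrist_force: [-0.8, 0.2, -0.4]
width: -0.2
```

Emit:
step_arm([
  {"claw": -1, "dp": [0.25, 0, 1], "roll": 0},
  {"claw": -1, "dp": [0.25, 0, 1], "roll": 0},
])

```text
clock: 33.75
tcp_pos: [603.2, 1.5, 94.9]
ee_rot: [0.707, -0.014, 0.707, 0.014]
wrist_force: [0.2, 0.3, 1.5]
width: 0.2
```

Emit:
step_arm([
  {"claw": -1, "dp": [0.25, 0, 1], "roll": 0},
  {"claw": -1, "dp": [0, 0, 0], "roll": 0},
])

```text
clock: 34.0
tcp_pos: [604.3, 1.5, 94.6]
ee_rot: [0.707, -0.014, 0.707, 0.014]
wrist_force: [0.2, 0.8, -0.0]
width: -0.2
```

Emit:
step_arm([
  {"claw": -1, "dp": [0.25, 0, 1], "roll": 0},
  {"claw": -1, "dp": [0, 0, 0], "roll": 0},
])

```text
clock: 34.25
tcp_pos: [605.4, 1.6, 94.4]
ee_rot: [0.707, -0.014, 0.707, 0.014]
wrist_force: [-0.1, -0.0, 1.1]
width: -0.3
```

Emit:
step_arm([
  {"claw": -1, "dp": [0.15, 0, 0.6], "roll": 0},
  {"claw": -1, "dp": [0, 0, 0], "roll": 0},
])

```text
clock: 34.5
tcp_pos: [605.7, 1.6, 94.2]
ee_rot: [0.707, -0.014, 0.707, 0.014]
wrist_force: [-1.7, 0.2, 1.3]
width: -0.2
```

Emit:
step_arm([
  {"claw": -1, "dp": [0.15, 0, 0.6], "roll": 0},
  {"claw": -1, "dp": [0, 0, 0], "roll": 0},
])

```text
clock: 34.75
tcp_pos: [606.0, 1.6, 94.0]
ee_rot: [0.707, -0.014, 0.707, 0.014]
wrist_force: [-4.9, -1.1, 3.6]
width: 0.1
```

Emit:
step_arm([
  {"claw": -1, "dp": [0.15, 0, 0.6], "roll": 0},
  {"claw": -1, "dp": [0, 0, 0], "roll": 0},
])

```text
clock: 35.0
tcp_pos: [606.5, 1.6, 93.9]
ee_rot: [0.707, -0.014, 0.707, 0.014]
wrist_force: [-6.4, -0.1, 6.0]
width: 0.3
```

Force rises as soon as the finger touches the carton, so it is on the stop. Next is a little more push and a slow retreat.

Emit:
step_arm([
  {"claw": -1, "dp": [0.15, 0, 0.6], "roll": 0},
  {"claw": -1, "dp": [-0.15, 0, -0.6], "roll": 0},
  {"claw": -1, "dp": [-0.15, 0, -0.6], "roll": 0},
  {"claw": -1, "dp": [-0.15, 0, -0.6], "roll": 0},
  {"claw": -1, "dp": [-0.15, 0, -0.6], "roll": 0},
  {"claw": -1, "dp": [-0.15, 0, -0.6], "roll": 0},
  {"claw": -1, "dp": [-0.25, 0, -1], "roll": 0},
  {"claw": -1, "dp": [-0.5, 0, -2], "roll": 0},
])

```text
clock: 36.0
tcp_pos: [601.7, 1.4, 95.3]
ee_rot: [0.707, -0.014, 0.707, 0.014]
wrist_force: [-0.7, -0.0, -0.5]
width: -0.1
```

Emit:
step_arm([
  {"claw": -1, "dp": [-6, 0, -20], "roll": 0},
  {"claw": -1, "dp": [-50, 0, -10], "roll": 0},
  {"claw": -1, "dp": [-50, 0, 0], "roll": 0},
  {"claw": -1, "dp": [0, 50, -10], "roll": 0},
  {"claw": -1, "dp": [0, 60, -10], "roll": 0},
  {"claw": -1, "dp": [0, 60, 0], "roll": 0},
  {"claw": -1, "dp": [0, 60, 0], "roll": 0},
  {"claw": -1, "dp": [0, 0, 0], "roll": 0},
])

```text
clock: 37.0
tcp_pos: [542.3, 233.1, 201.3]
ee_rot: [0.707, -0.015, 0.707, 0.015]
wrist_force: [0.0, -0.4, -0.3]
width: -0.2
```

```bash
python3 lane.py Y side,top; python3 lane.py M side,top; python3 -c "
from h import *
print(env.close_job())"
```

```text
[542.3 233.1 201.3] [ 0.  -0.4 -0.3]
side Y 294 lo [ 4.  36.1 28.1] hi [153.2  84.4  33.7]
axis [-1.    -0.01  -0.002]
top Y 496 lo [ 7.2 39.9 30.6] hi [155.7  84.1  39.3]
axis [-1.     0.002 -0.004]
[542.4 229.7 201.1] [ 0.3 -1.  -0.2]
side M 321 lo [ 16.1 -25.   28.3] hi [167.7  24.9  34.4]
axis [-1.    -0.013  0.003]
top M 519 lo [ 20.7 -20.8  30.1] hi [168.3  24.1  39.1]
axis [-1.    -0.004 -0.006]
the job is handed in; nothing more can be done
None
```

Both cartons are stowed in the lanes matching their colour tags, and I handed the job in at about 37 s of robot time. No verdict came back.

I gripped each carton near its rear end, laid it on the apron and slid it into its lane. I let go there and pushed it down with the closed fingers until the stop's force showed, about 10 N for mint and 15 N for yellow, both well under the 30 N limit. The arm is clear of the rack and cartons.

- **Position:** the last side and top views show both cartons straight to about 1° and within 3 mm of their lane centre lines, lying flat. Mint's front edge is at slope x of about 168 mm and yellow's about 155 mm, both past the keeper tip.
- **Stop contact, mint:** I felt it a second time, and the force rose as soon as the finger touched the carton. I then backed off slowly.
- **Stop contact, yellow:** I felt the stop only during the push and did not probe it again. Contact after letting go was not measured directly for either carton.
- **Other objects:** the brown carton, tumbler and gift box looked undisturbed in the final top view. I did not measure how far they moved, and the bar stack was partly hidden by the arm.

No check failed or disagreed beyond camera noise of about 4 mm.

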